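# Start the demonstration throwing wheel from its switch stations

### The job

Start the potter's wheel with the closed fingertips: first press down the orange-striped end of the black rocker until it is fully over, then push the blue key fully in so that it stays in, and last press the green button fully in, keep it in for about half a second and let it spring back. Keep to that order, never press the red stop button, and do not pick up, slide or knock over the switch stations or anything else on the table.

Things in the scene. Friction and masses are not known exactly. Their poses are not given: they have to be found in the camera images.
- rocker_station: Loose grey switch station on the table: box 80 (x) x 64 (y) x 46 mm high, about 0.45 kg; origin at the centre of its underside, z up. It stands in any of four places, turned any way. This one carries the black rocker (72 x 34 mm paddle, one end striped orange); the orange end lies on the station's +x side.
- rocker (a joint): Tilt of the black rocker paddle (rad): -0.17 fully off (orange end up), +0.17 fully on (orange end down). Starts at -0.17 to -0.12. It stays where it is left; 2 N on the pressing point tips it, nearer the hinge more (5 N at 10 mm). Its hinge runs along the station's y, 60 mm above the table, through the middle of the 6 mm thick paddle.
- rocker_on_end (a point): Pressing point on the paddle's upper face at its orange-striped end, 26 mm from the hinge; moves with the paddle: about 67 mm above the table when off, 59 mm when fully on. Its z axis is the paddle's upward normal, its y axis the hinge.
- blue_station: Loose grey switch station on the table: box 80 (x) x 64 (y) x 46 mm high, about 0.45 kg; origin at the centre of its underside, z up. It stands in any of four places, turned any way. This one carries the square blue key in its middle.
- blue_key (a joint): Depth of the blue latching key (m): 0 out, 0.007 fully in. Takes about 4 N to push and stays in where it is left.
- blue_key_top (a point): Centre of the blue key's 34 x 34 mm top, 68 mm above the table when out, 61 mm fully in (a black frame, 48 mm square, round it ends at 56 mm); moves with the key.
- green_station: Loose grey switch station on the table: box 80 (x) x 64 (y) x 46 mm high, about 0.45 kg; origin at the centre of its underside, z up. It stands in any of four places, turned any way. This one carries the round green button in its middle.
- green_button (a joint): Depth of the green button (m): 0 out, 0.006 fully in. A spring returns it: 1.5 N to start it moving, 5 N fully in.
- green_button_top (a point): Centre of the green button's 34 mm round top, 68 mm above the table when out, 62 mm fully in (a black collar, 50 mm across, round it ends at 58 mm); moves with the button.
- red_station: Loose grey switch station on the table: box 80 (x) x 64 (y) x 46 mm high, about 0.45 kg; origin at the centre of its underside, z up. It stands in any of four places, turned any way. This one carries the round red stop button, 38 mm across on a yellow collar, top 68 mm above the table. Not to be pressed.
- red_button (a joint): Depth of the red stop button (m): 0 out, 0.006 in. Spring, 1.5 to 5 N.
- clay_bowl: Brown clay bowl, 84 mm across, 38 mm high, on the table nearest the robot; origin under its centre.
- clay_turtle: Brown clay turtle, about 100 mm long, 40 mm high, on the right-hand board (6 mm thick); origin under its centre.
- wood_paddle: Wooden potter's paddle 220 mm long, lying on the left-hand board; origin on its underside.
- red_apple: Dark red apple, 74 mm across, 66 mm high, on the table beyond the stations.
- bottle: Amber glaze bottle with white cap, 60 mm across, 140 mm tall, on the table, far right; origin under its centre.
- clay_cup: Terracotta cup, 64 mm across, 55 mm high, on the table, far left; origin under its centre.

How it is judged:
By the outcome, as a careful person would: the job done as asked, in the order asked, and still so for the second after the job is handed in, with the robot touching nothing.
It also fails if it takes over 53 s, if anything falls off the work surface, if the arm or the gripper's body presses on something with over 40 N, if the wrist force passes 120 N, or if a joint passes its speed limit or range.

### The arm

A 7-joint arm with a two-finger parallel gripper is mounted at the origin on the work surface. World frame = base frame: x ahead of the robot, y to its left, z up, the work surface at z = 0. Lengths are in m, angles in rad, forces in N, time in s.
With the tool pointing down it reaches from about 0.4 to 0.85 m from the base axis. Payload 10.4 kg.
Tool frame: the origin (TCP) lies at the very end of the fingers, on their centre line; the grasp point (between the pads) lies 19 mm behind it; z points along the fingers, y is the line along which they close (so a half turn about z gives the same grasp; the last joint's range is limited). The gripper opens to 87 mm and grips with 3 to 60 N. Pads are 19 mm wide; open, the fingers measure 117 mm over their backs; the gripper's body (75 mm by 190 mm) begins 51 mm behind the grasp point.
Start: joints at [1.162, 0.332, -0.065, 1.46, 0.022, 1.35, -0.088], TCP at [0.235, -0.579, 0.223] pointing down, gripper open.
Joint ranges: [-2.6, 2.6], [-0.5, 2.12], [-1.47, 1.34], [0.16, 2.42], [-1.27, 4.41], [0.06, 2.06], [-2.6, 2.6]. Speed limits (rad/s): [2.22, 2.22, 2.79, 2.79, 3.14, 3.14, 3.14].

### API

Orientations are given as a unit quaternion [x, y, z, w].
In Python, from bench import * gives the robot as it stands.
- The arm moves only by the tool carry_out, never from a script. Its argument "deltas" is a list of rows, each an object with "hand": the finger opening in mm, from 0 to 87; "dp": the shift along the tool's x, y, z each as a share of 250 mm, from -1 to 1, a list of three; "spin": the turn about the tool's z as a share of pi rad, from -1 to 1. In form: [{"hand": hand, "dp": [dx, dy, dz], "spin": spin}, ...]. A call has 1 to 20 rows; each row is the pose to reach, as a shift and turn from the pose commanded when the call began, along the tool's axes at that moment, turning the shorter way round; what a row does not reach only later rows make up. A row lasts 1/10 s, in which the tool goes at most 50 mm and 8.59 degrees, less where a joint would pass 70% of its speed; a pose out of reach is approached as far as the arm can. A call with a number of a shift or a turn outside -1 to 1 is refused whole. A call with a gripper value outside its range is refused whole. The fingers move at their own pace and stop on an object; "force" is the grip in N (left out, the last holds). Time passes only in rows, so rows that repeat a pose let the fingers close. It gives the time, the measured TCP pose, the force, the opening and the grip force at its end, in the units of the state.
- read_state(): the state, without advancing time (a new reading comes with each control period).
- camera(name): name is "scene" or "top" or "wrist"; returns the picture (384x512x3 uint8, red, green, blue); there is no depth.
- get_calibration(name): a dict with "fx", "fy", "cx", "cy" (pixels), "k1" (the pictures are not rectified: a ray, as slopes to the right and down, at radius r is drawn at 1 + k1 r^2 times it, then the intrinsics apply), "R" (3x3) and "t" (3): a world point X has camera coordinates R X + t; the wrist camera has in their place "mount" (4x4, takes a point from camera to tool coordinates, whose origin is the TCP and whose axes are the flange's). Camera axes: x right, y down, z forward; pixel columns grow to the right and rows downward; lengths in m; the calibration is good to about 2 mm. A picture is of the moment at which its call begins: read the wrist's pose just before it. get_calibration takes no time and is no camera call.
- close_job(): hands the job in; it is judged then, once.
The state is a dict: "time": time; "joint_positions": joint angles; "joint_vel": joint speeds; "joint_torque": joint torques, N m; "ee_pos": TCP position; "eef_rot": TCP orientation; "ft_force": force on the tool from outside, world axes, zero at the start; "torque": the same for the moment, N m; "width": finger opening in m; "grip_force": force on a finger pad.
Only numpy, scipy, OpenCV 4.12 (cv2) and the standard library are available. Lean on these libraries where they do the work, as an engineer would, in place of code of your own. Each camera call takes 0.05 s, during which the arm holds its last target. There are 200 camera calls.

## Working session

There is one attempt and no reset: what is moved stays moved. The work goes in short steps, Python scripts to look and compute and a tool call to move; the robot and the scene stay as the last step left them, time stands still between calls to the robot, and variables do not carry over. Pictures are saved under pics/ and viewed, at most 10 in all, crops included, and the job is handed in when it is done.

Besides the shell and the picture viewer there is one more tool, called after "Call:" as name(argument=value, ...), one argument or row to a line, values as JSON. carry_out: Moves the arm, as the interface text tells. Its arguments: {"type":"object","properties":{"deltas":{"type":"array","items":{"type":"object","properties":{"hand":{"type":"number"},"dp":{"type":"array","items":{"type":"number","minimum":-1,"maximum":1}},"spin":{"type":"number","minimum":-1,"maximum":1}}}},"force":{"type":"number"}},"required":["deltas"]}

```bash
mkdir -p pics; python3 - <<'E'
from bench import *
import cv2
s=read_state(); print(s['time'],s['ee_pos'],s['eef_rot'],s['width'],s['ft_force'])
for n in ('top','scene'):
    cv2.imwrite(f'pics/{n}1.png',cv2.resize(camera(n)[:,:,::-1],(800,600),interpolation=cv2.INTER_CUBIC))
    print(n,get_calibration(n))
E
```

```text
0.0 [ 0.23504224 -0.57869945  0.22176105] [ 9.81448280e-01  1.91725801e-01 -1.74408152e-04 -6.79275255e-04] 0.0870376381028585 [-0.56439892  0.50087494  0.43390559]
top {'fx': 418.6774215139911, 'fy': 418.6774215139911, 'cx': 255.48321390010332, 'cy': 187.29027434387953, 'k1': 0.04772926498998641, 'R': array([[-0.01864174, -0.99927109, -0.03331319],
       [-0.99925345,  0.01974837, -0.03320459],
       [ 0.03383826,  0.03266933, -0.99889323]]), 't': array([0.03912504, 0.58491738, 1.07496579])}
scene {'fx': 477.35746866004405, 'fy': 477.35746866004405, 'cx': 254.31235024454622, 'cy': 188.4054007926052, 'k1': -0.04996610299803946, 'R': array([[-0.81572533,  0.57824018,  0.01518137],
       [ 0.48261746,  0.6948287 , -0.53319176],
       [-0.31886135, -0.42761124, -0.84585818]]), 't': array([ 0.46504507, -0.25815398,  1.52781786])}
```

View pics/top1.png

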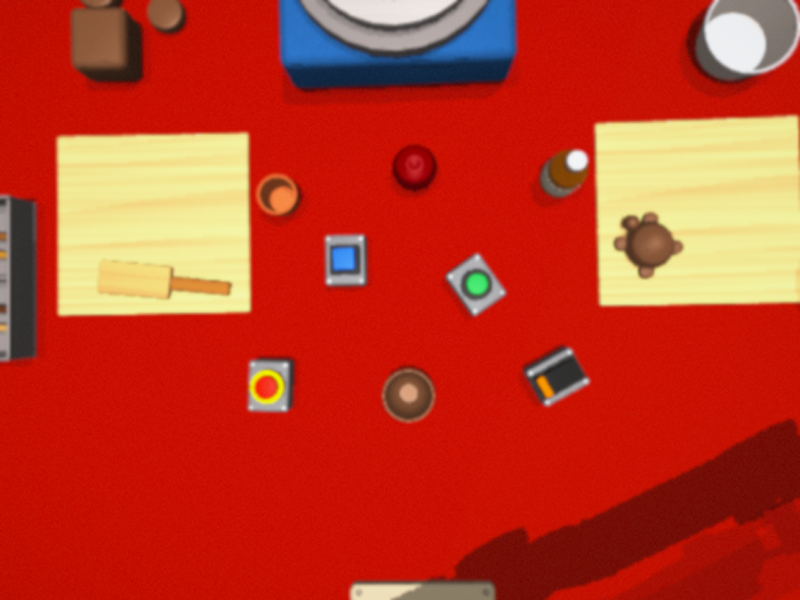

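View pics/scene1.png

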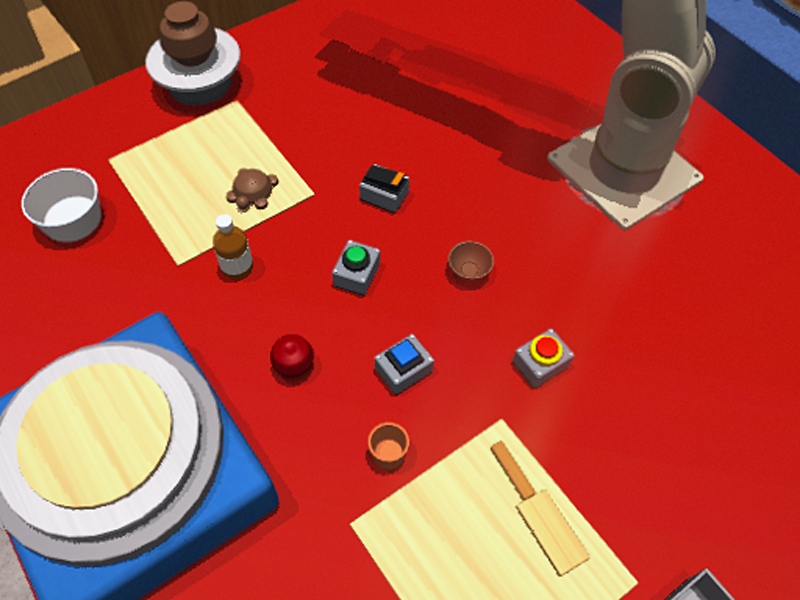

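The top view shows rocker centre at about (556,376) with the orange end at (545,387), blue key at (344,260), green at (477,284) and red at (266,387), in 800x600 pixels. I'll localise these by colour and check both cameras against each other.

```bash
cat > h.py <<'E'
import numpy as np, cv2
from bench import *
def ray(cal,uv):
    d=np.array([(uv[0]-cal['cx'])/cal['fx'],(uv[1]-cal['cy'])/cal['fy']]); p=d.copy()
    for _ in range(20): p=d/(1+cal['k1']*(p@p))
    return np.array([p[0],p[1],1.])
def atz(cal,uv,z):
    R,t=cal['R'],cal['t']; c=-R.T@t; d=R.T@ray(cal,uv); return c+d*(z-c[2])/d[2]
def blob(im,lo,hi,box):
    hsv=cv2.cvtColor(im,cv2.COLOR_RGB2HSV); m=cv2.inRange(hsv,lo,hi); k=np.zeros_like(m)
    x0,y0,x1,y1=[int(v/1.5625) for v in box]; k[y0:y1,x0:x1]=m[y0:y1,x0:x1]
    n,l,st,c=cv2.connectedComponentsWithStats(k); i=1+np.argmax(st[1:,4]); return c[i],st[i,4]
E
python3 - <<'E'
from h import *
B=((100,120,120),(125,255,255)); G=((45,120,80),(80,255,255)); O=((11,150,120),(22,255,255))
K=((0,0,0),(180,110,70))
for n,bx in (('top',[(320,230,370,290),(445,250,510,320),(520,345,595,410),(520,345,595,410)]),('scene',[(370,330,440,395),(330,235,385,300),(380,160,415,190),(355,155,415,190)])):
    cal=get_calibration(n); im=camera(n)
    for nm,(lo,hi),b,z in zip('BGOK',(B,G,O,K),bx,(.068,.068,.067,.06)):
        c,a=blob(im,lo,hi,b); print(n,nm,c*1.5625,a,atz(cal,c,z).round(4))
    if n=='top': cv2.imwrite('pics/crop1.png',cv2.resize(im[215:265,330:385,::-1],(770,700))[:600])
    cv2.imwrite(f'pics/c_{n}.png',cv2.resize(im[135:265,200:385,::-1] if n=='top' else im[95:255,210:295,::-1],(800,562) if n=='top' else (318,600),interpolation=cv2.INTER_CUBIC))
E
```

```text
top B [342.77257709 258.156663  ] 227 [0.6398 0.114  0.068 ]
top G [476.43072289 283.33019578] 166 [ 0.5958 -0.0951  0.068 ]
top O [544.19880319 386.08710106] 94 [ 0.4344 -0.1959  0.067 ]
top K [563.04030374 373.52024922] 321 [ 0.4528 -0.2267  0.06  ]
scene B [403.90625    351.84570312] 160 [0.6395 0.1146 0.068 ]
scene G [355.14987245 253.53954082] 98 [ 0.5961 -0.0944  0.068 ]
scene O [396.83277027 177.99831081] 37 [ 0.4332 -0.1966  0.067 ]
scene K [381.83513374 178.04783951] 243 [ 0.4533 -0.2177  0.06  ]
```

View pics/c_top.png

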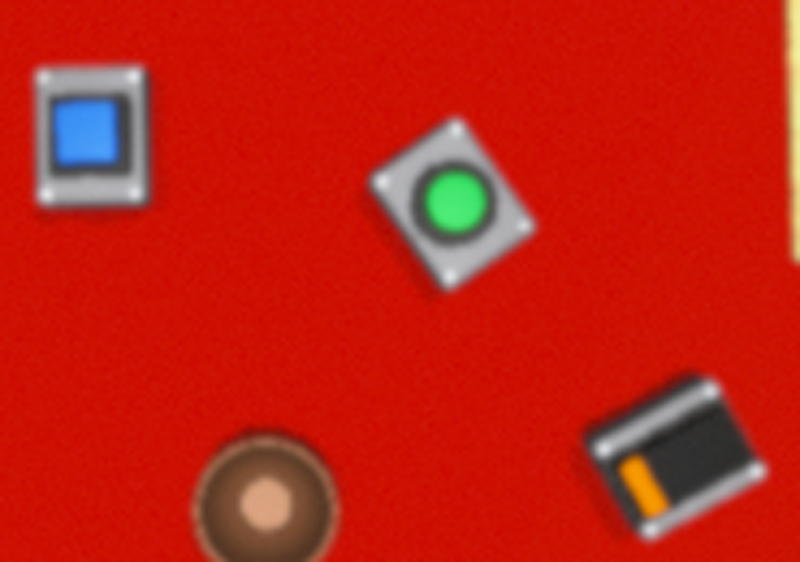

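Both cameras agree to about 1 mm (blue 0.640,0.114; green 0.596,-0.095; stripe 0.434,-0.196). The crop shows the station bolts at (600,448), (712,388), (762,470), (650,530). These give the rocker centre as about (0.450,-0.220) with the orange end along (-0.47,0.88), which fits the 26 mm lever. I'll start moving.

Call:
carry_out(
  deltas=[
    {"hand":0,"dp":[0.16,-0.14,0],"spin":0},
    {"hand":0,"dp":[0.33,-0.28,0],"spin":0},
    {"hand":0,"dp":[0.5,-0.42,0],"spin":0},
    {"hand":0,"dp":[0.66,-0.56,0],"spin":0},
    {"hand":0,"dp":[0.66,-0.56,0],"spin":0},
  ],
  force=20,
)

```text
time: 0.7
ee_pos: [0.3383, -0.3826, 0.2228]
eef_rot: [0.981, 0.195, 0.001, -0.0]
ft_force: [-0.4, -0.2, 0.3]
width: 0.0551
grip_force: 0.0
```

Call:
carry_out(
  deltas=[
    {"hand":0,"dp":[0.16,-0.14,0],"spin":0},
    {"hand":0,"dp":[0.32,-0.28,0.1],"spin":0},
    {"hand":0,"dp":[0.48,-0.42,0.2],"spin":0},
    {"hand":0,"dp":[0.64,-0.55,0.3],"spin":0},
    {"hand":0,"dp":[0.64,-0.55,0.4],"spin":0},
    {"hand":0,"dp":[0.64,-0.55,0.4],"spin":0},
    {"hand":0,"dp":[0.64,-0.55,0.4],"spin":0},
    {"hand":0,"dp":[0.64,-0.55,0.4],"spin":0},
    {"hand":0,"dp":[0.64,-0.55,0.4],"spin":0},
  ],
)

```text
time: 1.6
ee_pos: [0.4321, -0.2012, 0.1236]
eef_rot: [0.982, 0.191, 0.001, 0.001]
ft_force: [0.3, -0.1, 0.3]
width: 0.0005
grip_force: 0.0
```

```bash
python3 - <<'E'
from h import *
s=read_state(); print(s['time'],s['ee_pos'],s['eef_rot'],s['width'],s['ft_force'])
w=camera('wrist'); t=camera('top')
cv2.imwrite('pics/w2.png',np.hstack([cv2.resize(w[:,:,::-1],(400,300)),cv2.resize(t[190:280,310:430,::-1],(400,300),interpolation=cv2.INTER_CUBIC)]))
E
```

```text
1.6 [ 0.43208481 -0.20115516  0.12358587] [9.81662482e-01 1.90624977e-01 6.49593071e-04 6.83609212e-04] 0.0005481812038795399 [ 0.28487234 -0.09925604  0.27077729]
```

View pics/w2.png

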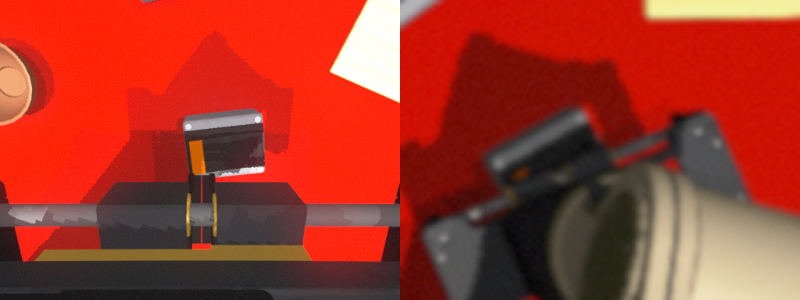

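The wrist view shows the orange stripe at (197,157) of 400x300, just ahead of the closed fingertips at (202,178). I'll measure the stripe in it.

```bash
cat >> h.py <<'E'
from scipy.spatial.transform import Rotation as Rn
def wcal(s):
    c=get_calibration('wrist'); T=np.eye(4); T[:3,:3]=Rn.from_quat(s['eef_rot']).as_matrix(); T[:3,3]=s['ee_pos']
    M=np.linalg.inv(T@np.array(c['mount'])); c['R'],c['t']=M[:3,:3],M[:3,3]; return c
def loc(lo,hi,z):
    s=read_state(); cal=wcal(s); im=camera('wrist'); c,a=blob(im,lo,hi,(0,0,800,600)); p=atz(cal,c,z)
    R=Rn.from_quat(s['eef_rot']).as_matrix(); print(s['time'],'tcp',s['ee_pos'].round(4),'px',c.round(1),a,p.round(4),'tool delta/250',(R.T@(p-s['ee_pos'])/.25).round(3)); return cal,im
E
python3 - <<'E'
from h import *
cal,im=loc((11,170,120),(18,255,255),.067)
for uv in [(188,127),(258,119),(263,170)]: print(atz(cal,np.array(uv)*1.28,.046).round(4))
c=im[130:240,200:360,::-1]; cv2.imwrite('pics/w3.png',cv2.resize(c,(800,550),interpolation=cv2.INTER_CUBIC))
E
```

```text
1.7 tcp [ 0.432  -0.2007  0.1233] px [252.7 201. ] 733 [ 0.4348 -0.1966  0.067 ] tool delta/250 [ 0.016 -0.011  0.225]
[ 0.4537 -0.1788  0.046 ]
[ 0.4867 -0.2392  0.046 ]
[ 0.4406 -0.2671  0.046 ]
```

View pics/w3.png

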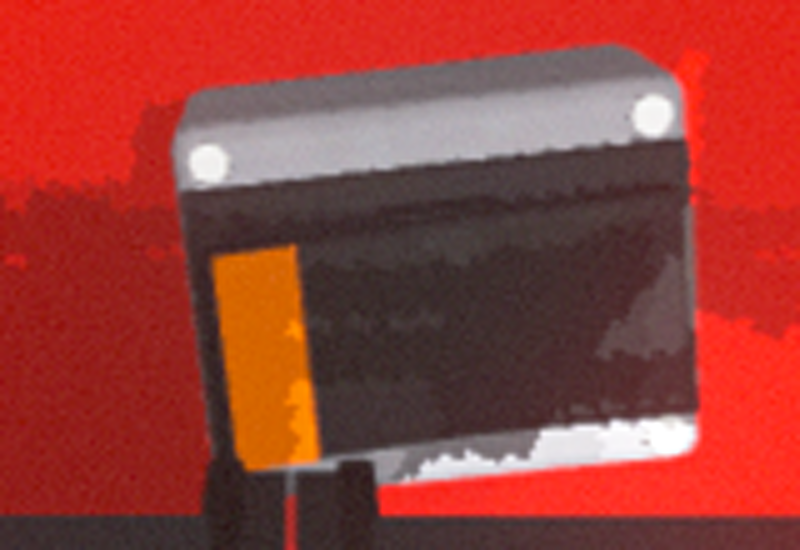

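The stripe measures (0.4348,-0.1966) and the bolts put the centre at (0.447,-0.223). That makes the stripe 29 mm from the hinge, as expected. I'll descend to near contact and then press in small steps.

Call:
carry_out(
  deltas=[
    {"hand":0,"dp":[0.016,-0.018,0.08],"spin":0},
    {"hand":0,"dp":[0.016,-0.018,0.14],"spin":0},
    {"hand":0,"dp":[0.016,-0.018,0.19],"spin":0},
    {"hand":0,"dp":[0.016,-0.018,0.2],"spin":0},
    {"hand":0,"dp":[0.016,-0.018,0.21],"spin":0},
    {"hand":0,"dp":[0.016,-0.018,0.22],"spin":0},
    {"hand":0,"dp":[0.016,-0.018,0.23],"spin":0},
    {"hand":0,"dp":[0.016,-0.018,0.235],"spin":0},
    {"hand":0,"dp":[0.016,-0.018,0.24],"spin":0},
    {"hand":0,"dp":[0.016,-0.018,0.24],"spin":0},
  ],
)

```text
time: 2.75
ee_pos: [0.4341, -0.194, 0.0626]
eef_rot: [0.981, 0.192, 0.0, 0.0]
ft_force: [-0.0, 0.3, 0.5]
width: 0.0004
grip_force: 0.3
```

Call:
carry_out(
  deltas=[
    {"hand":0,"dp":[0,0,0.004],"spin":0},
    {"hand":0,"dp":[0,0,0.008],"spin":0},
    {"hand":0,"dp":[0,0,0.008],"spin":0},
  ],
)

```text
time: 3.05
ee_pos: [0.434, -0.194, 0.0605]
eef_rot: [0.981, 0.192, 0.0, 0.0]
ft_force: [0.8, 1.2, 1.5]
width: 0.0002
grip_force: 0.7
```

Call:
carry_out(
  deltas=[
    {"hand":0,"dp":[0,0,0.004],"spin":0},
    {"hand":0,"dp":[0,0,0.008],"spin":0},
    {"hand":0,"dp":[0,0,0.008],"spin":0},
  ],
)

```text
time: 3.35
ee_pos: [0.4342, -0.194, 0.0591]
eef_rot: [0.981, 0.192, 0.0, 0.0]
ft_force: [-2.7, 1.9, 9.9]
width: 0.0006
grip_force: 5.0
```

The force rose to 10 N at z=0.059, so it's at the stop. I'll lift and check.

Call:
carry_out(
  deltas=[
    {"hand":0,"dp":[0,0,-0.05],"spin":0},
    {"hand":0,"dp":[0,0,-0.15],"spin":0},
    {"hand":0,"dp":[0,0,-0.26],"spin":0},
    {"hand":0,"dp":[0,0,-0.26],"spin":0},
    {"hand":0,"dp":[0,0,-0.26],"spin":0},
  ],
)

```text
time: 3.85
ee_pos: [0.4341, -0.1944, 0.1242]
eef_rot: [0.981, 0.192, 0.0, 0.001]
ft_force: [-0.2, -0.1, -0.5]
width: 0.0006
grip_force: 0.0
```

```bash
python3 - <<'E'
from h import *
cal,im=loc((11,170,120),(18,255,255),.059)
c=im[130:240,200:360,::-1]; sc=camera('scene')[95:140,220:280,::-1]
cv2.imwrite('pics/w4.png',np.hstack([cv2.resize(c,(400,275),interpolation=cv2.INTER_CUBIC),cv2.resize(sc,(366,275),interpolation=cv2.INTER_CUBIC)]))
E
```

```text
3.85 tcp [ 0.4341 -0.1944  0.1242] px [258.5 202.5] 635 [ 0.4346 -0.1957  0.059 ] tool delta/250 [-0.     0.006  0.261]
```

View pics/w4.png

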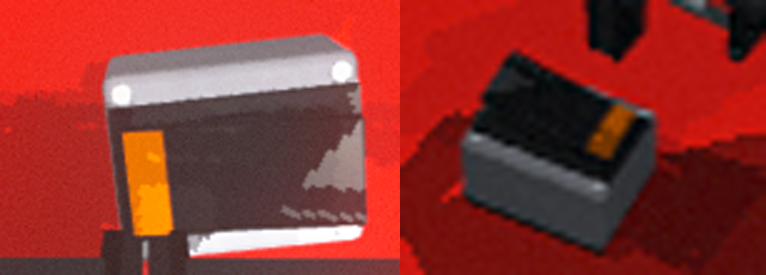

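The scene crop shows the orange end (610,130) now low, and the stripe hasn't shifted sideways. The rocker is on, so blue is next.

Call:
carry_out(
  deltas=[
    {"hand":0,"dp":[0.12,-0.08,0],"spin":0},
    {"hand":0,"dp":[0.27,-0.18,0],"spin":0},
    {"hand":0,"dp":[0.42,-0.28,0],"spin":0},
    {"hand":0,"dp":[0.57,-0.38,0],"spin":0},
    {"hand":0,"dp":[0.72,-0.48,0],"spin":0},
    {"hand":0,"dp":[0.86,-0.58,0],"spin":0},
    {"hand":0,"dp":[0.96,-0.65,0],"spin":0},
    {"hand":0,"dp":[0.96,-0.65,0],"spin":0},
  ],
)

```text
time: 4.75
ee_pos: [0.5955, 0.0522, 0.1222]
eef_rot: [0.981, 0.195, -0.0, -0.002]
ft_force: [0.4, -0.7, 0.0]
width: 0.0004
grip_force: 0.0
```

Call:
carry_out(
  deltas=[
    {"hand":0,"dp":[0.1,-0.06,0],"spin":0},
    {"hand":0,"dp":[0.2,-0.13,0],"spin":0},
    {"hand":0,"dp":[0.26,-0.18,0],"spin":0},
    {"hand":0,"dp":[0.26,-0.18,0],"spin":0},
    {"hand":0,"dp":[0.26,-0.18,0],"spin":0},
    {"hand":0,"dp":[0.26,-0.18,0],"spin":0},
  ],
)

```text
time: 5.35
ee_pos: [0.638, 0.1113, 0.1229]
eef_rot: [0.982, 0.191, -0.001, 0.0]
ft_force: [-1.3, -0.1, 0.9]
width: 0.0004
grip_force: 0.0
```

```bash
python3 - <<'E'
from h import *
cal,im=loc((100,120,120),(125,255,255),.068)
cv2.imwrite('pics/w5.png',cv2.resize(im[100:260,140:380,::-1],(600,400)))
R=Rn.from_quat(read_state()['eef_rot']).as_matrix(); print((R.T@(np.array([.6397,.1143,.068])-read_state()['ee_pos'])/.25).round(3))
E
```

```text
5.35 tcp [0.638  0.1113 0.1229] px [266.5 213.9] 181 [0.6357 0.1025 0.068 ] tool delta/250 [-0.021  0.029  0.22 ]
[ 0.011 -0.009  0.221]
```

View pics/w5.png

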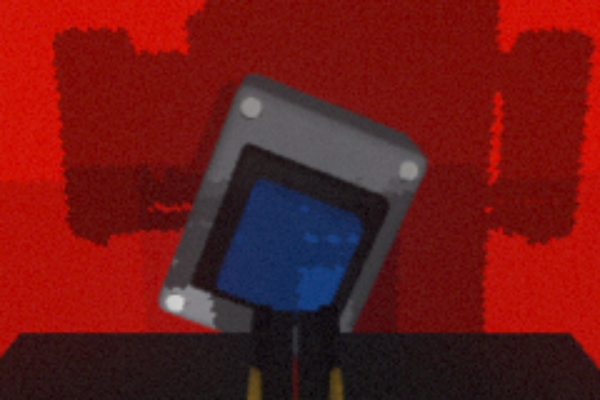

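In the wrist crop the key's corners are (258,180), (362,220) and (216,285). Its centre (289,252) matches the top/scene estimate; the colour blob caught only the lit part. I'll press with an offset of about (0.011,-0.009).

Call:
carry_out(
  deltas=[
    {"hand":0,"dp":[0.011,-0.009,0.08],"spin":0},
    {"hand":0,"dp":[0.011,-0.009,0.15],"spin":0},
    {"hand":0,"dp":[0.011,-0.009,0.19],"spin":0},
    {"hand":0,"dp":[0.011,-0.009,0.21],"spin":0},
    {"hand":0,"dp":[0.011,-0.009,0.22],"spin":0},
    {"hand":0,"dp":[0.011,-0.009,0.228],"spin":0},
    {"hand":0,"dp":[0.011,-0.009,0.234],"spin":0},
    {"hand":0,"dp":[0.011,-0.009,0.24],"spin":0},
    {"hand":0,"dp":[0.011,-0.009,0.244],"spin":0},
    {"hand":0,"dp":[0.011,-0.009,0.244],"spin":0},
  ],
)

```text
time: 6.4
ee_pos: [0.6404, 0.116, 0.0627]
eef_rot: [0.981, 0.192, 0.0, 0.0]
ft_force: [-0.2, -1.5, 3.0]
width: 0.0006
grip_force: 1.4
```

Call:
carry_out(
  deltas=[
    {"hand":0,"dp":[0,0,0.004],"spin":0},
    {"hand":0,"dp":[0,0,0.006],"spin":0},
    {"hand":0,"dp":[0,0,0.006],"spin":0},
  ],
)

```text
time: 6.7
ee_pos: [0.6404, 0.116, 0.0615]
eef_rot: [0.981, 0.192, 0.0, 0.0]
ft_force: [-1.7, -2.3, 6.9]
width: 0.0005
grip_force: 3.3
```

Call:
carry_out(
  deltas=[
    {"hand":0,"dp":[0,0,0.004],"spin":0},
    {"hand":0,"dp":[0,0,0.005],"spin":0},
    {"hand":0,"dp":[0,0,0.005],"spin":0},
  ],
)

```text
time: 7.0
ee_pos: [0.6405, 0.1161, 0.0614]
eef_rot: [0.981, 0.192, 0.001, 0.0]
ft_force: [-5.5, -4.1, 16.2]
width: 0.0005
grip_force: 7.9
```

A hard stop at 16 N with no further travel means the key is fully in. I'll lift and go to green.

Call:
carry_out(
  deltas=[
    {"hand":0,"dp":[0,0,-0.05],"spin":0},
    {"hand":0,"dp":[0,0,-0.15],"spin":0},
    {"hand":0,"dp":[0,0,-0.25],"spin":0},
    {"hand":0,"dp":[0,0,-0.25],"spin":0},
  ],
)

```text
time: 7.4
ee_pos: [0.642, 0.1173, 0.1263]
eef_rot: [0.981, 0.192, 0.003, -0.0]
ft_force: [0.1, -0.0, 0.0]
width: 0.0005
grip_force: 0.0
```

Call:
carry_out(
  deltas=[
    {"hand":0,"dp":[-0.08,0.12,0],"spin":0},
    {"hand":0,"dp":[-0.18,0.27,0],"spin":0},
    {"hand":0,"dp":[-0.28,0.42,0],"spin":0},
    {"hand":0,"dp":[-0.38,0.56,0],"spin":0},
    {"hand":0,"dp":[-0.45,0.66,0],"spin":0},
    {"hand":0,"dp":[-0.482,0.715,0],"spin":0},
    {"hand":0,"dp":[-0.482,0.715,0],"spin":0},
    {"hand":0,"dp":[-0.482,0.715,0],"spin":0},
    {"hand":0,"dp":[-0.482,0.715,0],"spin":0},
  ],
)

```text
time: 8.3
ee_pos: [0.5962, -0.0921, 0.1223]
eef_rot: [0.981, 0.193, 0.0, -0.001]
ft_force: [-0.0, 1.1, 0.3]
width: 0.0001
grip_force: 0.0
```

```bash
python3 - <<'E'
from h import *
cal,im=loc((45,100,40),(80,255,255),.068)
R=Rn.from_quat(read_state()['eef_rot']).as_matrix(); print((R.T@(np.array([.596,-.0948,.068])-read_state()['ee_pos'])/.25).round(3))
for n in('top','scene'):
    b=blob(camera(n),(100,120,70),(125,255,255),(320,230,370,290) if n=='top' else (370,330,440,395)); print(n,b[1],atz(get_calibration(n),b[0],.061).round(4))
a=camera('scene')
cv2.imwrite('pics/w6.png',np.hstack([cv2.resize(im[100:260,140:380,::-1],(450,300)),cv2.resize(a[205:255,230:285,::-1],(330,300),interpolation=cv2.INTER_CUBIC)]))
E
```

```text
8.3 tcp [ 0.5962 -0.0921  0.1223] px [261.6 204.9] 1528 [ 0.5993 -0.0947  0.068 ] tool delta/250 [0.007 0.014 0.217]
[-0.005  0.009  0.217]
top 232 [0.6397 0.1133 0.061 ]
scene 176 [0.6399 0.1143 0.061 ]
```

View pics/w6.png

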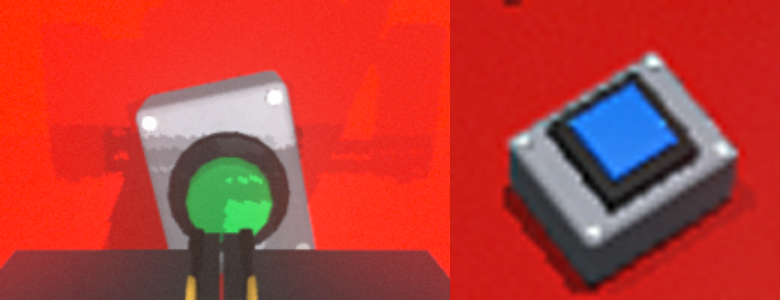

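Blue sits low in its frame in the scene crop, and at z=0.061 both cameras place it where it was. Green is centred under the fingers to within about 3 mm. I'll press it, hold and release in one call.

Call:
carry_out(
  deltas=[
    {"hand":0,"dp":[-0.001,0.01,0.08],"spin":0},
    {"hand":0,"dp":[-0.001,0.01,0.15],"spin":0},
    {"hand":0,"dp":[-0.001,0.01,0.19],"spin":0},
    {"hand":0,"dp":[-0.001,0.01,0.205],"spin":0},
    {"hand":0,"dp":[-0.001,0.01,0.21],"spin":0},
    {"hand":0,"dp":[-0.001,0.01,0.225],"spin":0},
    {"hand":0,"dp":[-0.001,0.01,0.24],"spin":0},
    {"hand":0,"dp":[-0.001,0.01,0.249],"spin":0},
    {"hand":0,"dp":[-0.001,0.01,0.249],"spin":0},
    {"hand":0,"dp":[-0.001,0.01,0.249],"spin":0},
    {"hand":0,"dp":[-0.001,0.01,0.249],"spin":0},
    {"hand":0,"dp":[-0.001,0.01,0.249],"spin":0},
  ],
)

```text
time: 9.7
ee_pos: [0.5973, -0.0971, 0.0623]
eef_rot: [0.981, 0.192, 0.001, 0.001]
ft_force: [-5.9, 1.5, 17.8]
width: 0.0008
grip_force: 8.8
```

Fully in: z=0.062 at 18 N. I'll hold for a moment more, then release.

Call:
carry_out(
  deltas=[
    {"hand":0,"dp":[0,0,0],"spin":0},
    {"hand":0,"dp":[0,0,-0.06],"spin":0},
    {"hand":0,"dp":[0,0,-0.18],"spin":0},
    {"hand":0,"dp":[0,0,-0.34],"spin":0},
    {"hand":0,"dp":[0,0,-0.5],"spin":0},
    {"hand":0,"dp":[0,0,-0.5],"spin":0},
    {"hand":0,"dp":[0,0,-0.5],"spin":0},
    {"hand":0,"dp":[0,0,-0.5],"spin":0},
  ],
)

```text
time: 10.5
ee_pos: [0.5958, -0.0974, 0.1841]
eef_rot: [0.981, 0.192, -0.001, -0.0]
ft_force: [-0.4, -0.0, -0.7]
width: 0.0003
grip_force: 0.0
```

```bash
python3 - <<'E'
from h import *
cal,im=loc((45,100,40),(80,255,255),.068)
a=camera('scene'); cv2.imwrite('pics/s7.png',cv2.resize(a[90:260,180:400,::-1],(776,600),interpolation=cv2.INTER_CUBIC))
E
```

```text
10.5 tcp [ 0.5958 -0.0974  0.1841] px [255.7 181.9] 1049 [ 0.5977 -0.0955  0.068 ] tool delta/250 [ 0.011 -0.004  0.464]
```

View pics/s7.png

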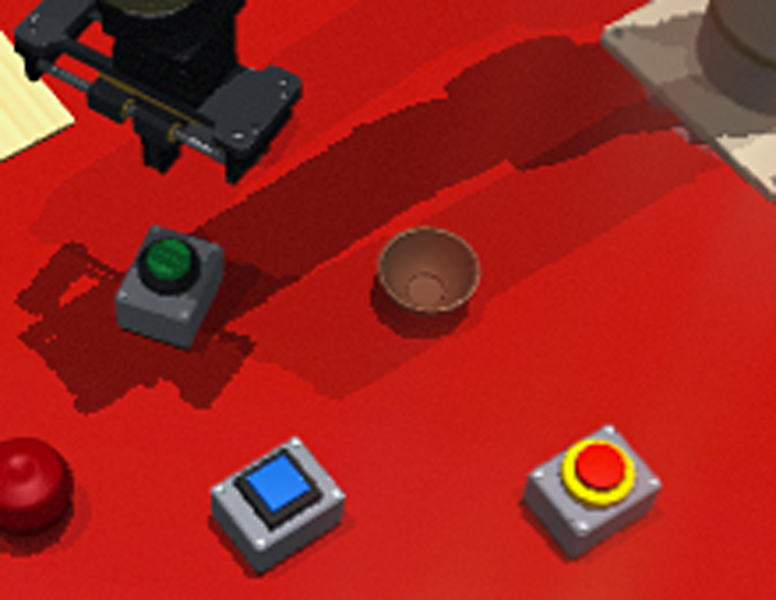

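The scene shows green back out at (169,259), blue in at (279,483) and red untouched at (600,466). Every station is still in place and the gripper is clear of everything, so I'll hand in.

```bash
python3 -c "
from bench import *
print(close_job())"
```

```text
the job is handed in; nothing more can be done
None
```

The job is handed in at about 10.5 s: I pressed the rocker over, then the blue key in, then held the green button for about half a second and released it. Camera and force checks looked right after each press, the red button was never touched, and I saw no station shift; the hand-in gave no verdict.

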